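# Fold the probe thermometer and shut it in its case

### The arm

A 6-joint arm with a two-finger parallel gripper is mounted at the origin on a cart in front of the work surface, level with it; the furniture and walls round the work are solid. World frame = base frame: x ahead of the robot, y to its left, z up, the work surface at z = 0. Lengths are in m, angles in rad, forces in N, time in s.
With the tool pointing down it reaches from about 0.225 to 0.875 m from the base axis. Payload 3.4 kg.
Tool frame: the origin (TCP) lies midway between the tips of the shut fingers; the grasp point (between the pads) lies 19 mm behind it (manip.pinch_z is the distance from the TCP to the grasp point, in m); z points along the fingers, y is the line along which they close (so a half turn about z gives the same grasp; the last joint's range is limited). The gripper opens to 85 mm and grips with 20 to 120 N. Pads are 22 mm wide; open, the fingers measure 114 mm over their backs; the gripper's body (76 mm by 85 mm) begins 54 mm behind the grasp point. The pads swing forward as they close: fully open they stand 13 mm farther back than shut.
Start: joints at [-1.411, 0.276, 1.505, -0, 1.361, -0.121], TCP at [0.159, -0.553, 0.231] pointing down, gripper open.
Joint ranges: [-2.89, 2.89], [-0.75, 2.08], [0.22, 2.7], [-1.18, 4.32], [0.11, 2.71], [-2.7, 2.7]. Speed limits (rad/s): [2.57, 2.57, 3.14, 3.14, 3.14, 3.14].

### API

Orientations are given as a unit quaternion [w, x, y, z].
In Python, from rig import manip gives the robot as it stands.
- The arm moves only by the tool carry_out, never from a script. Its arguments are lists of equal length, an entry for each row: "delta_pos": the shift along the tool's x, y, z scaled (see below), a list of three; "turn": the turn, a rotation vector about the tool's x, y, z scaled (see below), a list of three; "claw": the closure, from -1 (fully open) to 1 (shut). A call has 1 to 12 rows; each row is the pose to reach, as a shift and turn from the pose commanded when the call began, along the tool's axes at that moment; what a row does not reach only later rows make up. The controller multiplies each number of a shift by 400 mm and each number of a turn by 30 degrees. A row lasts 1/10 s, in which the tool goes at most 50 mm and 8.59 degrees, less where a joint would pass 70% of its speed; a pose out of reach is approached as far as the arm can. A call with a number of a shift or a turn outside -1 to 1 is refused whole. A call with a gripper value outside its range is refused whole. The fingers move at their own pace and stop on an object; "force" is the grip in N (left out, the last holds). Time passes only in rows, so rows that repeat a pose let the fingers close. It gives the time, the measured TCP pose, the force, the opening and the grip force at its end, in the units of the state.
- manip.get_state(): the state, without advancing time (a new reading comes with each control period).
- manip.get_image(name): name is "side" or "top"; returns a dict with "image" (420x560x3 uint8, red, green, blue), "z_map" (420x560 float32, m along the optical axis (not along the pixel's ray), 0 where there is no reading), "fx", "fy", "cx", "cy" (pixels), "world_to_cam" (4x4, takes a point from world to camera coordinates). Camera axes: x right, y down, z forward; pixel columns grow to the right and rows downward; lengths in m; the calibration is good to about 2 mm. A picture is of the moment at which its call begins.
- manip.sign_off(): hands the job in; it is judged then, once.
Trained networks look in the newest picture that a camera, given by its name, has taken for a name from the list of things; names that differ only in an ending like _2 or _b are one class to them, and where a whole thing is asked for, a point or a joint stands for the part that bears it (a point fixed in the world has none). Each returns a list of dicts, best first, with "score" (0 to 1); they miss things now and then, are a little off and sometimes report something else, mostly with a low value. They report only what shows in the picture. A call takes as long as a camera call.
- manip.spot_in(camera, query): "point" ([x, y, z] in m, in world coordinates, good to about 4 mm: the middle of the surface that is visible of it).
- manip.place_of(camera, query): "point" ([x, y, z] in m, in world coordinates, good to about 4 mm: a listed point, or the origin of a listed thing).
The state is a dict: "clock": time; "qpos": joint angles; "qd": joint speeds; "effort": joint torques, N m; "position": TCP position; "ee_rot": TCP orientation; "contact_force": force on the tool from outside, world axes, zero at the start; "moment": the same for the moment, N m; "width": finger opening in m; "gripper_force": force on a finger pad.
Only numpy, scipy, OpenCV 4.12 (cv2) and the standard library are available. Lean on these libraries where they do the work, as an engineer would, in place of code of your own. Each camera call takes 0.05 s, during which the arm holds its last target. There are 200 camera calls.

### The job

The tea has been tested, so put the orange probe thermometer away: fold its steel probe fully into the groove along its side, lay it display up in the fitted recess of its open hard case, and shut the lid completely. Leave both mugs and the spoon where they are.

Things in the scene. Friction and masses are not known exactly. Their poses are not given: they have to be found in the camera images.
- thermometer: folding thermometer, orange, loose on its back, display up: 43 (x) by 156 (y) by 20 mm high, about 0.19 kg. Origin: centre of its underside; x across, y along, z up. Housing: x -21.5 to +8.5, y -78 to +78 mm. The probe folds into a groove along the +x side, over a sill 3.5 mm high that reaches x = +11 mm. The probe's hinge is at x = +12.5, y = -69 mm, in a round fork of 9 mm radius (to x = +21.5)
- thermometer_grip (a point): point at the middle of the thermometer's length (x = -3.25, y = 0), 10 mm above its underside, midway between the housing's -x face and the outer side of the folded probe. Folded, it is 36.5 mm across there, and squeezing it there presses the probe home, since the probe stands out 4 mm beyond the sill
- probe (a joint): angle of the probe to the housing, rad: 0 = folded into the groove (a stop), 2.9 = stretched out. In the thermometer's frame the probe points from its pivot along (sin q, cos q, 0), so it folds by turning counterclockwise seen from above. It turns freely but stays where it is left (0.018 N m of friction, about 0.2 N at the middle)
- probe_pivot (a point): point on the probe's hinge axis (vertical), 9.5 mm above the thermometer's underside, the height of the probe's centre line
- probe_tip (a point): tip of the probe, 130 mm from the pivot. The first 40 mm of the probe is a black sleeve 7.5 mm wide, the rest a steel rod of 5 mm diameter
- case: dark blue-grey hard case, fixed to the table, lined with grey foam; base 110 mm (its x) by 200 mm (its y) by 17 mm high, rim 4 mm wide. Origin: centre of its underside; x from the front towards the hinge, y along, z up. The foam's top is 16 mm above the table
- recess (a point): centre of the foam recess's floor, 5 mm above the table; axes as the case. The recess is 50 (x) by 163 mm (y), 11 mm deep, and takes the folded thermometer lengthwise, either way round, with 3.5 mm to spare all round; its upper 9 mm stands out. Midway along both long sides the foam is cut away to the same floor, 48 mm long and 26 mm wide, for fingers
- lid (a joint): angle of the case's lid, rad: 0 = shut, about 2 = open, leaning back; it stays where it is left (0.065 N m of friction: about 1 N at the edge moves it). The lid is a hollow shell 110 x 200 mm, 16 mm deep outside, 13 mm inside, and turns about the case's +x long edge
- lid_hinge (a point): middle of the lid's hinge line, on the case's +x edge, 17 mm above the table; the hinge line runs along the case's y
- lid_edge (a point): middle of the lid's free long edge, on its outer face: 110 mm from the hinge along the lid and 16 mm out from its mouth; with the lid shut it is the top of the front edge, 33 mm above the table
- mug: striped tea mug, 86 mm across, 101 mm high, to be left alone; origin at the centre of its underside
- teaspoon: metal spoon, 191 mm long, lying on the table, to be left alone; origin at the centre of its underside
- cup: plain white mug, 86 mm across, 107 mm high, to be left alone; origin at the centre of its underside

How it is judged:
By the outcome, as a careful person would: the job done as asked, in the order asked, and still so for the second after the job is handed in, with the robot touching nothing.
It also fails if it takes over 64 s, if anything falls off the work surface, if the arm or the gripper's body presses on something with over 40 N, if the wrist force passes 120 N, or if a joint passes its speed limit or range.

## Working session

There is one attempt and no reset: what is moved stays moved. The work goes in short steps, Python scripts to look and compute and a tool call to move; the robot and the scene stay as the last step left them, time stands still between calls to the robot, and variables do not carry over. Pictures are saved under pics/ and viewed, at most 10 in all, crops included, and the job is handed in when it is done.

Besides the shell and the picture viewer there is one more tool, called after "Call:" by a JSON object that holds its "fn" and its "kwargs". carry_out: Moves the arm, as the interface text tells. Shifts and turns lie within -1 to 1; 1 stands for 400 mm of shift or 30 degrees of turn. Its arguments: {"type":"object","properties":{"delta_pos":{"type":"array","items":{"type":"array","items":{"type":"number","minimum":-1,"maximum":1}}},"turn":{"type":"array","items":{"type":"array","items":{"type":"number","minimum":-1,"maximum":1}}},"claw":{"type":"array","items":{"type":"number"}},"force":{"type":"number"}},"required":["delta_pos","turn","claw"]}

```bash
mkdir -p pics; ls; python3 - <<'E'
from rig import manip
import cv2,numpy as np
ims=[]
for c in ("top","side"):
    d=manip.get_image(c); cv2.imwrite(f"pics/{c}0.png",d["image"][:,:,::-1])
    print(c,d["fx"],d["cx"],d["cy"],np.round(d["world_to_cam"],3).tolist())
    for q in ["thermometer","thermometer_grip","probe_pivot","probe_tip","case","recess","lid_hinge","lid_edge","mug","teaspoon","cup"]:
        r=manip.place_of(c,q)
        print(q,[(np.round(x["point"],3).tolist(),round(x["score"],2)) for x in r[:2]])
print(manip.get_state(),manip.pinch_z)
E
```

```text
pics
top 476.1009024522571 277.7709323881086 212.63344898321168 [[-0.115, -0.993, 0.0, 0.071], [-0.972, 0.113, -0.207, 0.586], [0.206, -0.024, -0.978, 0.9], [0.0, 0.0, 0.0, 1.0]]
thermometer [([0.496, -0.188, 0.004], 0.7)]
thermometer_grip [([0.492, -0.192, 0.008], 0.8)]
probe_pivot [([0.529, -0.257, 0.011], 0.56)]
probe_tip [([0.644, -0.199, 0.012], 0.68), ([0.494, -0.192, 0.009], 0.23)]
case [([0.482, 0.18, 0.003], 0.74)]
recess [([0.48, 0.18, 0.004], 0.96), ([0.531, -0.257, 0.011], 0.31)]
lid_hinge [([0.597, 0.192, 0.114], 0.66), ([0.534, 0.188, 0.02], 0.6)]
lid_edge [([0.595, 0.19, 0.112], 0.59), ([0.535, 0.186, 0.016], 0.59)]
mug [([0.725, 0.044, -0.001], 0.98)]
teaspoon [([0.693, -0.092, 0.002], 0.86)]
cup [([0.752, 0.29, -0.002], 0.82)]
side 492.97229781426296 269.7242949166957 209.5842983479001 [[0.952, 0.307, 0.013, -0.547], [0.218, -0.645, -0.733, -0.067], [-0.217, 0.7, -0.68, 1.404], [0.0, 0.0, 0.0, 1.0]]
thermometer [([0.498, -0.192, -0.005], 0.92)]
thermometer_grip [([0.496, -0.192, 0.009], 0.62)]
probe_pivot [([0.529, -0.252, 0.008], 0.47)]
probe_tip [([0.642, -0.19, 0.
[... 400 characters left out ...]
0.82)]
{'clock': 1.2, 'qpos': array([-1.41099416e+00,  2.75916981e-01,  1.50487831e+00,  2.62034414e-05,
        1.36071626e+00, -1.20990319e-01]), 'qd': array([ 0.00034557,  0.00083179, -0.00109486, -0.00130585, -0.00133743,
        0.00084266]), 'effort': array([ 7.03196165e-04, -4.16663969e+01, -2.46099544e+01, -2.86444256e-04,
        3.88479712e-04, -4.95529889e-06]), 'position': array([ 0.15935811, -0.55251855,  0.23132698]), 'ee_rot': array([4.02963599e-05, 9.90161007e-01, 1.39932766e-01, 1.35982794e-05]), 'contact_force': array([ 0.01154748, -0.00647582,  0.04137572]), 'moment': array([-0.03380498,  0.01133381, -0.04541457]), 'gripper_force': 0.0, 'width': 0.08560395128059316} 0.0187
```

View pics/top0.png

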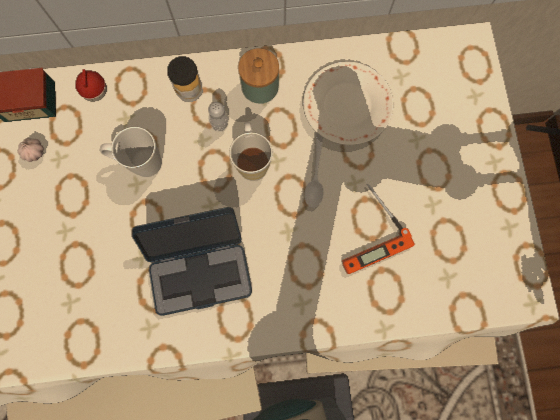

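View pics/side0.png

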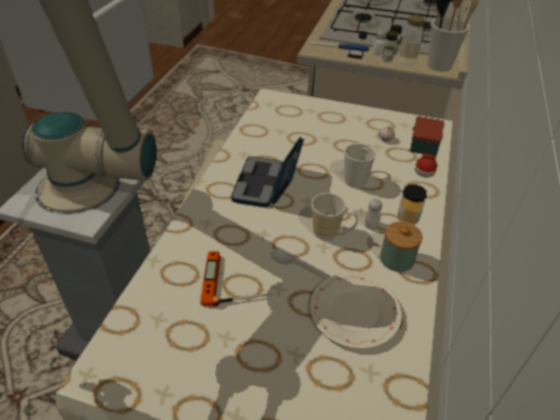

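The top view shows the thermometer at about (378,253), with the hinge at (405,230) and the probe tip at (368,186). The case is at (200,280) with its lid open behind it. Next I'll measure orientations.

```bash
cat > h.py <<'E'
from rig import manip
import cv2,numpy as np
from scipy.spatial.transform import Rotation as R
def cloud(d):
    z=d["z_map"]; v,u=np.mgrid[:z.shape[0],:z.shape[1]]
    p=np.stack([(u-d["cx"])/d["fx"]*z,(v-d["cy"])/d["fy"]*z,z],-1)
    M=d["world_to_cam"]; return (p-M[:3,3])@M[:3,:3]
def rect(pts):
    (c,s,a)=cv2.minAreaRect(np.float32(pts*1000)); b=cv2.boxPoints((c,s,a))
    e=b[1]-b[0],b[2]-b[1]; l=max(e,key=np.linalg.norm); l=l*np.sign(l[1])
    return np.round(c,1),np.round(s,1),round(float(np.degrees(np.arctan2(l[1],l[0]))),2)
def orange(d):
    P=cloud(d);h=cv2.cvtColor(d["image"],cv2.COLOR_RGB2HSV)
    near=(abs(P[...,0]-.5)<.45)&(abs(P[...,1])<.45)&(P[...,2]<.2)&(d["z_map"]>0)
    return P,h,((h[...,0]<10)|(h[...,0]>174))&(h[...,1]>180)&(h[...,2]>110)&near&(P[...,0]<.62)
E
python3 - <<'E'
from h import *
for c in ("top","side"):
    d=manip.get_image(c); P,h,m=orange(d)
    m=cv2.morphologyEx(m.astype(np.uint8),cv2.MORPH_OPEN,np.ones((2,2)))>0
    t=P[m]; print(c,m.sum(),np.median(t[:,2]),rect(t[t[:,2]>.012][:,:2]))
    g=(P[...,2]>.010)&(P[...,2]<.024)&(abs(P[...,0]-.48)<.085)&(abs(P[...,1]-.18)<.13)
    print("case",g.sum(),rect(P[g][:,:2]),np.median(P[g][:,2]))
    f=(P[...,2]<.010)&(abs(P[...,0]-.475)<.04)&(abs(P[...,1]-.18)<.09)&(P[...,2]>0.002)
    print("recess",f.sum(),rect(P[f][:,:2]))
    l=(P[...,2]>.03)&(P[...,2]<.16)&(abs(P[...,0]-.57)<.06)&(abs(P[...,1]-.19)<.13)
    k=P[l]; w=k-k.mean(0); n=np.linalg.svd(w,full_matrices=False)[2]; print("lid",l.sum(),k.mean(0).round(3),k.max(0).round(3),k.min(0).round(3),n[2].round(3))
    # probe
    Q=(P[...,2]>.005)&(P[...,2]<.03)&(P[...,0]>.52)&(P[...,0]<.67)&(abs(P[...,1]+.22)<.05)&~m
    print("probe",Q.sum(),rect(P[Q][:,:2]),P[Q].max(0).round(3))
E
```

```text
top 532 0.01978631717283151 (array([ 458.4, -119.8]), array([ 38.6, 320.4]), 111.84)
case 3537 (array([487.3, 179.1]), array([131.2, 200.2]), 95.46) 0.0167938902244772
recess 2144 (array([474.9, 179.1]), array([ 79.8, 165.3]), 90.64)
lid 3004 [0.573 0.189 0.076] [0.603 0.287 0.121] [0.531 0.085 0.03 ] [-0.925 -0.09   0.37 ]
probe 222 (array([ 584.8, -220.3]), array([143.2,  63.9]), 18.0) [ 0.657 -0.185  0.025]
side 0 nan (array([0., 0.]), array([0., 0.]), 0.0)
case 1195 (array([485.9, 178.8]), array([129.4, 208.6]), 96.58) 0.016173421956497482
recess 646 (array([475.4, 186.5]), array([159.6,  78.9]), 89.14)
lid 586 [0.575 0.175 0.085] [0.6   0.289 0.12 ] [0.532 0.083 0.03 ] [ 0.909  0.09  -0.406]
probe 230 (array([ 579. , -229.2]), array([140.7,  20.6]), 26.44) [ 0.641 -0.195  0.024]
  return _methods._mean(a, axis=axis, dtype=dtype,
  ret = ret.dtype.type(ret / rcount)
```

```bash
python3 - <<'E'
from h import *
for c in ("top","side"):
    d=manip.get_image(c); P=cloud(d);h=cv2.cvtColor(d["image"],cv2.COLOR_RGB2HSV)
    a=(abs(P[...,0]-.5)<.1)&(abs(P[...,1]+.19)<.12)&(P[...,2]>.012)
    m=a&((h[...,0]<14)|(h[...,0]>170))&(h[...,1]>150); t=P[m]
    print(c,m.sum(),rect(t[:,:2]),"all raised",rect(P[a&(P[...,0]<.52)][:,:2]))
    case=R.from_euler('z',5.55,degrees=True).as_matrix()
    L=(P-[.479,.179,0])@case
    g=(L[...,2]>.013)&(L[...,2]<.02)&(abs(L[...,0])<.075)&(abs(L[...,1])<.115)
    q=L[g]; print("case local",np.percentile(q[:,0],[.5,2,98]).round(4),np.percentile(q[:,1],[.5,2,98,99.5]).round(4))
    dark=(L[...,2]<.0105)&(abs(L[...,0])<.045)&(abs(L[...,1])<.09)&(L[...,2]>.002)
    for nm,s in (("finger cut",abs(L[...,1])<.02),("ends",abs(L[...,1])>.035)):
        q=L[dark&s]; print(nm,np.percentile(q[:,0],[2,98]).round(4),np.percentile(q[:,1],[2,98]).round(4))
E
```

```text
top 710 (array([ 493.1, -194.6]), array([ 41.5, 156.4]), 109.43) all raised (array([ 490.9, -195. ]), array([ 30.5, 155.6]), 106.34)
case local [-0.0554 -0.0536  0.0692] [-0.1001 -0.0979  0.0961  0.0983]
finger cut [-0.0431  0.0431] [-0.0191  0.0192]
ends [-0.0229  0.0251] [-0.0796  0.0801]
side 459 (array([ 493.1, -197.7]), array([ 40., 152.]), 112.2) all raised (array([ 491. , -196.7]), array([ 30.9, 154.9]), 106.58)
case local [-0.0557 -0.0538  0.0663] [-0.1018 -0.1002  0.0974  0.1002]
finger cut [-0.042   0.0431] [-0.0178  0.0196]
ends [-0.0258  0.0204] [-0.0672  0.086 ]
```

```bash
cat >> h.py <<'E'
def plan(wps,start=None):
    """wps: rows [x,y,z,yaw of tool x deg]; prints delta_pos/turn from the present pose"""
    s=manip.get_state(); w,x,y,z=s["ee_rot"]; p=s["position"]
    yaw0=np.degrees(2*np.arctan2(y,x)); yaw0=(yaw0+180)%360-180
    A=R.from_quat([x,y,z,w]); D=[];T=[]
    for q in wps:
        D.append(np.round(A.inv().apply(np.array(q[:3])-p)/.4,3).tolist())
        want=R.from_euler('z',q[3],degrees=True)*R.from_euler('x',180,degrees=True)
        T.append(np.round(np.degrees((A.inv()*want).as_rotvec())/30,3).tolist())
    print("at",p.round(4),"yaw",round(yaw0,2),"t",s["clock"],"w",round(s["width"],4)); print(D);print(T)
def th(lx,ly,o=(.497,-.193),yaw=16.4):
    a=np.radians(yaw); return o[0]+lx*np.cos(a)-ly*np.sin(a), o[1]+lx*np.sin(a)+ly*np.cos(a)
E
python3 - <<'E'
from h import *
plan([[.33,-.43,.2,46],[.624,-.262,.12,76],[.624,-.262,.03,90],[.624,-.262,.005,90]])
E
```

```text
at [ 0.1594 -0.5525  0.2313] yaw 16.09 t 1.4 w 0.0853
[[0.495, -0.176, 0.078], [1.317, -0.376, 0.278], [1.317, -0.376, 0.503], [1.317, -0.376, 0.566]]
[[0.0, 0.0, -0.997], [0.0, 0.0, -1.997], [0.0, 0.0, -2.464], [0.0, 0.0, -2.464]]
```

Call:
{"fn": "carry_out", "kwargs": {"delta_pos": [[1.0, -0.3, 0.15], [1.0, -0.3, 0.15], [1.0, -0.3, 0.15], [1.0, -0.3, 0.15], [1.0, -0.3, 0.15], [1.0, -0.3, 0.15], [1.0, -0.3, 0.15], [1.0, -0.3, 0.15], [1.0, -0.3, 0.15], [1.0, -0.3, 0.15]], "turn": [[0, 0, -1], [0, 0, -1], [0, 0, -1], [0, 0, -1], [0, 0, -1], [0, 0, -1], [0, 0, -1], [0, 0, -1], [0, 0, -1], [0, 0, -1]], "claw": [1, 1, 1, 1, 1, 1, 1, 1, 1, 1]}}

```text
clock: 2.4
position: [0.5128, -0.324, 0.1705]
ee_rot: [-0.001, 0.919, 0.393, 0.0]
contact_force: [-0.3, -0.0, -0.6]
width: 0.0003
gripper_force: 0.0
```

```bash
python3 - <<'E'
from h import *
plan([[.624,-.262,.03,76],[.624,-.262,.005,76]])
E
```

```text
at [ 0.5128 -0.324   0.1705] yaw 46.33 t 2.4 w 0.0003
[[0.304, 0.094, 0.351], [0.304, 0.094, 0.414]]
[[-0.001, -0.002, -0.989], [-0.001, -0.002, -0.989]]
```

Call:
{"fn": "carry_out", "kwargs": {"delta_pos": [[0.15, 0.05, 0.1], [0.304, 0.094, 0.2], [0.304, 0.094, 0.3], [0.304, 0.094, 0.38], [0.304, 0.094, 0.412], [0.304, 0.094, 0.412], [0.304, 0.094, 0.412]], "turn": [[0, 0, -0.3], [0, 0, -0.6], [0, 0, -0.9], [0, 0, -1], [0, 0, -1], [0, 0, -1], [0, 0, -1]], "claw": [1, 1, 1, 1, 1, 1, 1]}}

```text
clock: 3.1
position: [0.6212, -0.2658, 0.0064]
ee_rot: [-0.0, 0.788, 0.616, -0.0]
contact_force: [-0.4, -0.4, 0.7]
width: 0.0003
gripper_force: 0.0
```

```bash
python3 - <<'E'
from h import *
W=[]
for i,q in enumerate(np.radians(np.linspace(95,28,10))):
    W.append([*th(.0125+.090*np.sin(q),-.069+.090*np.cos(q)),.006,76+30*(i+1)/10])
W.append([*th(.040,.014),.006,106]);W.append([*th(.034,.014),.006,106])
plan(W)
E
```

```text
at [ 0.6212 -0.2658  0.0064] yaw 76.05 t 3.1 w 0.0003
[[0.065, -0.028, 0.001], [0.091, -0.042, 0.001], [0.114, -0.059, 0.001], [0.135, -0.08, 0.001], [0.153, -0.103, 0.001], [0.168, -0.128, 0.001], [0.18, -0.154, 0.001], [0.188, -0.182, 0.001], [0.193, -0.211, 0.001], [0.194, -0.24, 0.001], [0.183, -0.277, 0.001], [0.175, -0.29, 0.001]]
[[-0.001, 0.001, -0.098], [-0.001, 0.001, -0.198], [-0.002, 0.001, -0.298], [-0.002, 0.001, -0.398], [-0.002, 0.001, -0.498], [-0.002, 0.001, -0.598], [-0.002, 0.001, -0.698], [-0.002, 0.001, -0.798], [-0.002, 0.0, -0.898], [-0.002, 0.0, -0.998], [-0.002, 0.0, -0.998], [-0.002, 0.0, -0.998]]
```

Call:
{"fn": "carry_out", "kwargs": {"delta_pos": [[0.035, -0.015, 0], [0.065, -0.028, 0], [0.08, -0.035, 0], [0.091, -0.042, 0], [0.103, -0.05, 0], [0.114, -0.059, 0], [0.125, -0.07, 0], [0.135, -0.08, 0], [0.144, -0.091, 0], [0.153, -0.103, 0], [0.161, -0.115, 0], [0.168, -0.128, 0]], "turn": [[0, 0, -0.05], [0, 0, -0.1], [0, 0, -0.15], [0, 0, -0.2], [0, 0, -0.25], [0, 0, -0.3], [0, 0, -0.35], [0, 0, -0.4], [0, 0, -0.45], [0, 0, -0.5], [0, 0, -0.55], [0, 0, -0.6]], "claw": [1, 1, 1, 1, 1, 1, 1, 1, 1, 1, 1, 1]}}

```text
clock: 4.3
position: [0.588, -0.187, 0.0065]
ee_rot: [0.0, 0.681, 0.733, -0.0]
contact_force: [0.3, -0.8, 0.2]
width: 0.0001
gripper_force: 0.1
```

```bash
python3 - <<'E'
from h import *
W=[]
for i,q in enumerate(np.radians(np.linspace(56,26,8))):
    W.append([*th(.0125+.090*np.sin(q),-.069+.090*np.cos(q)),.006,94+1.5*i])
W+=[[*th(x,.014),.006,106] for x in (.043,.038,.034)]
plan(W)
for c in ("top","side"):
    d=manip.get_image(c); cv2.imwrite(f"pics/{c}1.png",d["image"][:,:,::-1])
    for q in ("thermometer","probe_pivot","probe_tip"):
        r=manip.place_of(c,q); print(q,[(np.round(x["point"],3).tolist(),round(x["score"],2)) for x in r[:1]])
a=[cv2.imread(f"pics/{c}1.png") for c in("top","side")]
cv2.imwrite("pics/c1.png",cv2.resize(np.hstack([a[0][130:300,300:480],a[1][210:380,150:330]]),None,fx=2.2,fy=2.2))
E
```

```text
at [ 0.588  -0.187   0.0065] yaw 94.21 t 4.3 w 0.0001
[[0.002, -0.005, 0.001], [0.013, -0.018, 0.001], [0.023, -0.031, 0.001], [0.033, -0.045, 0.001], [0.041, -0.06, 0.001], [0.048, -0.075, 0.001], [0.054, -0.091, 0.001], [0.058, -0.107, 0.001], [0.059, -0.13, 0.001], [0.056, -0.142, 0.001], [0.054, -0.152, 0.001]]
[[0.0, 0.0, 0.007], [0.0, 0.0, -0.043], [0.0, 0.0, -0.093], [0.0, 0.0, -0.143], [0.0, 0.0, -0.193], [0.0, 0.0, -0.243], [0.0, 0.0, -0.293], [0.0, 0.0, -0.343], [0.0, 0.0, -0.393], [0.0, 0.0, -0.393], [0.0, 0.0, -0.393]]
thermometer [([0.595, 0.192, 0.112], 0.29)]
probe_pivot [([0.596, 0.192, 0.111], 0.69)]
probe_tip [([0.598, -0.151, 0.011], 0.56)]
thermometer [([0.496, -0.192, -0.001], 0.67)]
probe_pivot [([0.531, -0.256, 0.011], 0.63)]
probe_tip []
```

View pics/c1.png

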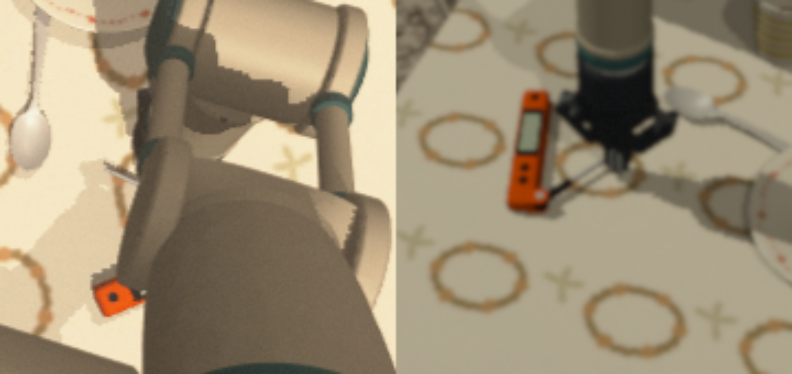

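The crops show the finger at about (615,150 in the crop) pushing the probe round, and the housing has stayed where it was. I'll continue the sweep.

Call:
{"fn": "carry_out", "kwargs": {"delta_pos": [[0.008, -0.012, 0], [0.018, -0.025, 0], [0.028, -0.038, 0], [0.037, -0.052, 0], [0.045, -0.068, 0], [0.051, -0.083, 0], [0.056, -0.099, 0], [0.058, -0.115, 0], [0.059, -0.13, 0], [0.056, -0.142, 0], [0.054, -0.152, 0], [0.054, -0.152, 0]], "turn": [[0, 0, -0.02], [0, 0, -0.06], [0, 0, -0.11], [0, 0, -0.16], [0, 0, -0.2], [0, 0, -0.26], [0, 0, -0.3], [0, 0, -0.35], [0, 0, -0.39], [0, 0, -0.39], [0, 0, -0.39], [0, 0, -0.39]], "claw": [1, 1, 1, 1, 1, 1, 1, 1, 1, 1, 1, 1]}}

```text
clock: 5.9
position: [0.5255, -0.1703, 0.0065]
ee_rot: [-0.0, 0.604, 0.797, -0.0]
contact_force: [0.3, -0.0, -0.1]
width: -0.0003
gripper_force: 0.0
```

```bash
python3 - <<'E'
from h import *
print(manip.get_state()["contact_force"])
x,y,_=p=manip.get_state()["position"]
plan([[*th(.050,.014),.006,106.4],[*th(.05,.014),.1,106.4],[*th(-.00325,0),.1,106.4]])
for c in ("side",):
    d=manip.get_image(c)
    for q in ("thermometer","probe_pivot","probe_tip"):
        r=manip.place_of(c,q); print(q,[(np.round(x["point"],3).tolist(),round(x["score"],2)) for x in r[:1]])
E
```

```text
[ 0.30170173 -0.00119735 -0.09040369]
at [ 0.5255 -0.1703  0.0065] yaw 105.75 t 5.9 w -0.0003
[[0.001, 0.041, 0.001], [0.001, 0.041, -0.234], [-0.035, -0.092, -0.234]]
[[-0.001, -0.0, -0.022], [-0.001, -0.0, -0.022], [-0.001, -0.0, -0.022]]
thermometer [([0.497, -0.19, -0.001], 0.91)]
probe_pivot [([0.532, -0.257, 0.008], 0.49)]
probe_tip [([0.497, -0.193, 0.008], 0.41)]
```

Call:
{"fn": "carry_out", "kwargs": {"delta_pos": [[0, 0.041, 0], [0, 0.041, -0.1], [0, 0.041, -0.22], [0.12, 0, -0.34], [0.24, 0, -0.45], [0.36, 0, -0.45], [0.48, 0, -0.45], [0.5, 0, -0.45], [0.5, 0, -0.45]], "turn": [[0, 0, -0.02], [0, 0, -0.02], [0, 0, -0.02], [0, 0, -0.02], [0, 0, -0.02], [0, 0, -0.02], [0, 0, -0.02], [0, 0, -0.02], [0, 0, -0.02]], "claw": [1, 1, 1, 1, 0, -1, -1, -1, -1]}}

```text
clock: 7.0
position: [0.4702, 0.0258, 0.1872]
ee_rot: [-0.0, 0.597, 0.802, 0.001]
contact_force: [0.5, -0.6, 0.3]
width: 0.0725
gripper_force: 0.0
```

```bash
python3 - <<'E'
from h import *
for c in ("top","side"):
    d=manip.get_image(c); cv2.imwrite(f"pics/{c}2.png",d["image"][:,:,::-1]); P=cloud(d)
    L=(P-[.497,-.193,0])@R.from_euler('z',16.4,degrees=True).as_matrix()
    m=(abs(L[...,0])<.06)&(abs(L[...,1])<.11)&(L[...,2]>.015)&(L[...,2]<.03)&(d["z_map"]>0)
    q=L[m]; 
    for lo,hi in ((-.07,-.045),(-.045,0),(0,.045),(.045,.07)):
        s=q[(q[:,1]>lo)&(q[:,1]<hi)]; print(c,lo,np.percentile(s[:,0],[2,50,98]).round(4),len(s))
    print(np.percentile(q[:,1],[1,99]).round(4))
    for n in ("thermometer","probe_pivot","probe_tip"):
        r=manip.place_of(c,n); print(n,[(np.round(x["point"],3).tolist(),round(x["score"],2)) for x in r[:1]])
a=[cv2.imread(f"pics/{c}2.png") for c in("top","side")]
cv2.imwrite("pics/c2.png",cv2.resize(np.hstack([a[0][200:300,320:440],a[1][220:320,170:290]]),None,fx=3.3,fy=3.3))
plan([[*th(-.00325,0),.08,106.4],[*th(-.00325,0),.002,106.4]])
E
```

```text
top -0.07 [-0.0204 -0.0034  0.0184] 208
top -0.045 [-0.0207 -0.0064  0.0151] 312
top 0 [-0.0206 -0.0063  0.0084] 316
top 0.045 [-0.0205 -0.0069  0.0075] 172
[-0.0763  0.075 ]
thermometer [([0.494, -0.189, 0.005], 0.71)]
probe_pivot [([0.528, -0.255, 0.01], 0.61)]
probe_tip [([0.509, -0.127, 0.009], 0.42)]
side -0.07 [-0.0206 -0.0026  0.018 ] 142
side -0.045 [-0.0206 -0.0057  0.0083] 197
side 0 [-0.0202 -0.0059  0.0082] 184
side 0.045 [-0.0209 -0.0066  0.0074] 92
[-0.0778  0.0731]
thermometer [([0.496, -0.192, -0.004], 0.61)]
probe_pivot [([0.531, -0.255, 0.01], 0.7)]
probe_tip [([0.507, -0.125, 0.008], 0.68)]
at [0.472  0.0214 0.1861] yaw 106.3 t 7.4 w 0.0857
[[-0.532, -0.098, 0.265], [-0.532, -0.098, 0.46]]
[[-0.001, 0.0, -0.003], [-0.001, 0.0, -0.003]]
```

View pics/c2.png

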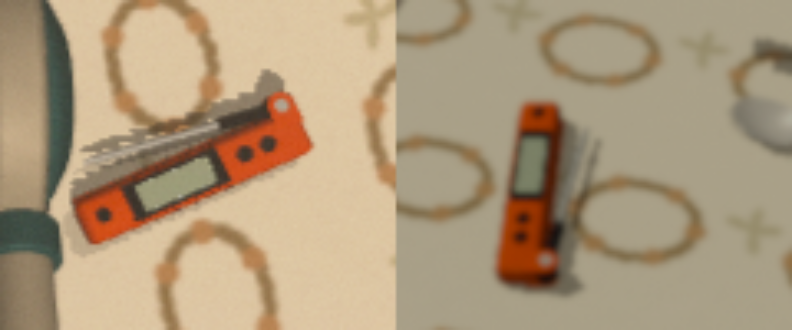

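The probe is nearly folded (rod at about (150,145) in the crop, roughly 0.1 rad open) and the housing hasn't moved. Next I'll straddle it and squeeze.

Call:
{"fn": "carry_out", "kwargs": {"delta_pos": [[-0.12, -0.02, 0.05], [-0.24, -0.05, 0.12], [-0.36, -0.07, 0.2], [-0.47, -0.098, 0.26], [-0.531, -0.098, 0.3], [-0.531, -0.098, 0.37], [-0.531, -0.098, 0.43], [-0.531, -0.098, 0.456], [-0.531, -0.098, 0.456], [-0.531, -0.098, 0.456]], "turn": [[0, 0, 0], [0, 0, 0], [0, 0, 0], [0, 0, 0], [0, 0, 0], [0, 0, 0], [0, 0, 0], [0, 0, 0], [0, 0, 0], [0, 0, 0]], "claw": [-1, -1, -1, -1, -1, -1, -1, -1, -1, -1], "force": 25}}

```text
clock: 8.4
position: [0.4946, -0.1928, 0.0046]
ee_rot: [0.0, 0.599, 0.801, 0.0]
contact_force: [-0.1, 0.4, -0.2]
width: 0.0853
gripper_force: 0.0
```

Call:
{"fn": "carry_out", "kwargs": {"delta_pos": [[0, 0, 0], [0, 0, 0], [0, 0, 0], [0, 0, 0], [0, 0, 0], [0, 0, 0], [0, 0, 0], [0, 0, 0], [0, 0, 0], [0, 0, 0]], "turn": [[0, 0, 0], [0, 0, 0], [0, 0, 0], [0, 0, 0], [0, 0, 0], [0, 0, 0], [0, 0, 0], [0, 0, 0], [0, 0, 0], [0, 0, 0]], "claw": [-0.4, -0.2, 0, 0.1, 0.2, 0.3, 0.4, 0.5, 0.5, 0.5], "force": 25}}

```text
clock: 9.4
position: [0.4933, -0.1927, 0.0049]
ee_rot: [-0.0, 0.599, 0.801, -0.001]
contact_force: [-2.5, -0.3, 6.8]
width: 0.0343
gripper_force: 24.3
```

Call:
{"fn": "carry_out", "kwargs": {"delta_pos": [[0, 0, -0.05], [0, 0, -0.15], [0, 0, -0.25], [0, 0, -0.25], [0, 0, -0.25]], "turn": [[0, 0, 0], [0, 0, 0], [0, 0, 0], [0, 0, 0], [0, 0, 0]], "claw": [0.5, 0.5, 0.5, 0.5, 0.5]}}

```text
clock: 9.9
position: [0.4942, -0.1925, 0.1047]
ee_rot: [0.001, 0.599, 0.801, 0.0]
contact_force: [0.4, 0.1, -2.0]
width: 0.0335
gripper_force: 26.3
```

```bash
python3 - <<'E'
from h import *
s=manip.get_state(); print(s["position"],s["width"],s["gripper_force"],s["contact_force"])
d=manip.get_image("side"); P=cloud(d)
cv2.imwrite("pics/c3.png",cv2.resize(d["image"][150:330,120:330,::-1],None,fx=3.3,fy=3.3))
h=cv2.cvtColor(d["image"],cv2.COLOR_RGB2HSV)
m=(abs(P[...,0]-.5)<.1)&(abs(P[...,1]+.19)<.12)&(P[...,2]>.05)&((h[...,0]<14)|(h[...,0]>170))&(h[...,1]>150)
a=np.radians(106.4)
k=P[m]; al=(k-[.497,-.193,0])@[np.cos(a),np.sin(a),0]
print(m.sum()); 
for lo in (-.08,-.06,-.04,.02,.04,.06): 
    s=k[(al>lo)&(al<lo+.02)]; print(lo,len(s),np.percentile(s[:,2],[10,50,90]).round(4) if len(s) else 0)
E
```

```text
[ 0.49416408 -0.19248328  0.10470095] 0.03346442890267798 26.347850561141968 [ 0.36575402  0.14433821 -1.99851778]
454
-0.08 178 [0.1075 0.1174 0.1203]
-0.06 104 [0.1145 0.1191 0.1214]
-0.04 95 [0.1158 0.1189 0.1206]
0.02 1 [0.1141 0.1141 0.1141]
0.04 9 [0.1182 0.1194 0.12  ]
0.06 0 0
```

View pics/c3.png

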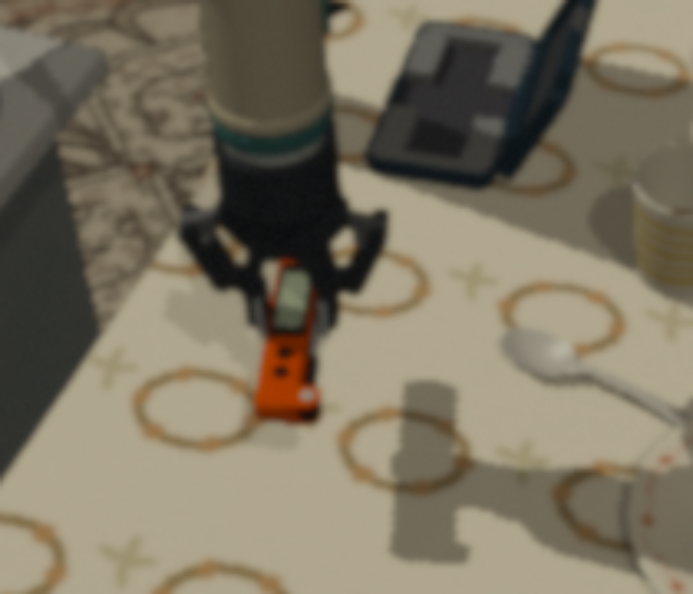

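```bash
cat >> h.py <<'E'
def cs(lx,ly): return th(lx,ly,(.479,.179),5.55)
E
python3 - <<'E'
from h import *
plan([[*cs(-.004,.0025),.1,95.55]])
E
```

```text
at [ 0.4932 -0.1919  0.1034] yaw 106.39 t 9.95 w 0.0338
[[0.908, 0.219, 0.009]]
[[-0.002, -0.002, 0.361]]
```

Call:
{"fn": "carry_out", "kwargs": {"delta_pos": [[0.1, 0.024, 0], [0.2, 0.048, 0], [0.3, 0.072, 0], [0.4, 0.096, 0], [0.5, 0.12, 0], [0.6, 0.144, 0], [0.7, 0.168, 0], [0.8, 0.192, 0], [0.87, 0.21, 0], [0.908, 0.219, 0], [0.908, 0.219, 0], [0.908, 0.219, 0]], "turn": [[0, 0, 0.04], [0, 0, 0.08], [0, 0, 0.12], [0, 0, 0.16], [0, 0, 0.2], [0, 0, 0.24], [0, 0, 0.28], [0, 0, 0.32], [0, 0, 0.35], [0, 0, 0.36], [0, 0, 0.36], [0, 0, 0.36]], "claw": [0.5, 0.5, 0.5, 0.5, 0.5, 0.5, 0.5, 0.5, 0.5, 0.5, 0.5, 0.5]}}

```text
clock: 11.15
position: [0.4743, 0.1803, 0.1024]
ee_rot: [-0.001, 0.671, 0.741, -0.002]
contact_force: [0.0, 0.4, -1.2]
width: 0.0336
gripper_force: 26.6
```

```bash
python3 - <<'E'
from h import *
s=manip.get_state(); p=s["position"]
C=R.from_euler('z',5.55,degrees=True).as_matrix()
for c in ("top","side"):
    d=manip.get_image(c); P=cloud(d); cv2.imwrite(f"pics/{c}4.png",d["image"][:,:,::-1])
    h=cv2.cvtColor(d["image"],cv2.COLOR_RGB2HSV); L=(P-p)@C
    m=(abs(L[...,0])<.05)&(abs(L[...,1])<.11)&(abs(L[...,2])<.03)&((h[...,0]<14)|(h[...,0]>170))&(h[...,1]>130)&(d["z_map"]>0)
    k=L[m]; print(c,m.sum())
    if len(k): 
        print("y",np.percentile(k[:,1],[0.5,1,99,99.5]).round(4))
        for lo in (-.085,-.065,-.045,.03,.05,.07):
            s=k[(k[:,1]>lo)&(k[:,1]<lo+.02)]
            if len(s)>4: print(lo,len(s),"x",np.percentile(s[:,0],[2,98]).round(4),"z",np.percentile(s[:,2],[50,90]).round(4))
a=[cv2.imread(f"pics/{c}4.png") for c in("top","side")]
cv2.imwrite("pics/c4.png",cv2.resize(np.hstack([a[0][180:330,130:290],a[1][90:240,190:350]]),None,fx=2.5,fy=2.5))
plan([[*cs(-.004,.0025),z,95.55] for z in (.03,.0105)])
E
```

```text
top 608
y [-0.0799 -0.0799  0.0726  0.0729]
-0.085 178 x [-0.0165  0.0241] z [0.0144 0.0165]
-0.065 175 x [-0.0167  0.0175] z [0.0148 0.0171]
-0.045 162 x [-0.0167  0.0118] z [0.0148 0.0172]
0.05 26 x [-0.017  -0.0108] z [0.0131 0.0165]
0.07 12 x [-0.0152 -0.0062] z [0.013  0.0159]
side 296
y [-0.0817 -0.0809  0.065   0.0664]
-0.085 124 x [-0.0149  0.024 ] z [0.0091 0.0158]
-0.065 57 x [-0.0147  0.019 ] z [0.0145 0.0165]
-0.045 55 x [-0.0148  0.015 ] z [0.0146 0.0168]
0.03 11 x [-0.01    0.0032] z [0.0165 0.0177]
0.05 12 x [-0.0136 -0.0056] z [0.0153 0.0157]
at [0.4749 0.1797 0.1031] yaw 95.56 t 11.25 w 0.0338
[[0.004, 0.001, 0.183], [0.004, 0.001, 0.231]]
[[-0.004, 0.002, 0.0], [-0.004, 0.002, 0.0]]
```

View pics/c4.png

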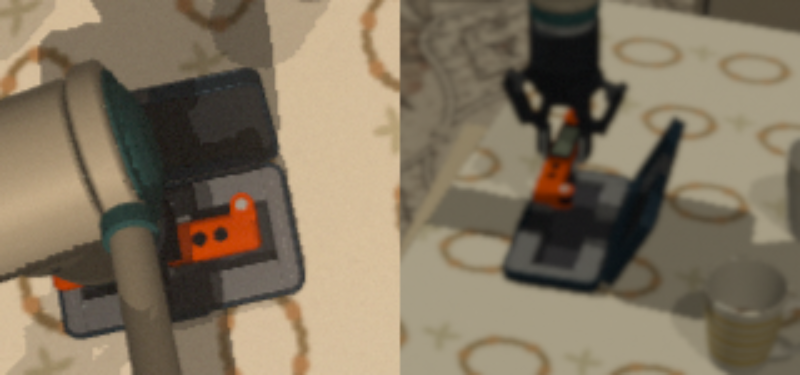

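The thermometer is held level and square over the recess. The top crop puts its hinge end at about (240,205), display up. I'll lower it now.

Call:
{"fn": "carry_out", "kwargs": {"delta_pos": [[0.005, 0.002, 0.06], [0.006, 0.002, 0.12], [0.006, 0.002, 0.17], [0.006, 0.002, 0.195], [0.006, 0.002, 0.195], [0.006, 0.002, 0.205], [0.006, 0.002, 0.215], [0.006, 0.002, 0.225], [0.006, 0.002, 0.231], [0.006, 0.002, 0.231]], "turn": [[0, 0, 0], [0, 0, 0], [0, 0, 0], [0, 0, 0], [0, 0, 0], [0, 0, 0], [0, 0, 0], [0, 0, 0], [0, 0, 0], [0, 0, 0]], "claw": [0.5, 0.5, 0.5, 0.5, 0.5, 0.5, 0.5, 0.5, 0.5, 0.5]}}

```text
clock: 12.25
position: [0.476, 0.1831, 0.0115]
ee_rot: [-0.0, 0.672, 0.741, -0.0]
contact_force: [-0.6, 0.6, -2.0]
width: 0.0335
gripper_force: 26.4
```

Call:
{"fn": "carry_out", "kwargs": {"delta_pos": [[0, 0, 0.003], [0, 0, 0.004], [0, 0, 0.004]], "turn": [[0, 0, 0], [0, 0, 0], [0, 0, 0]], "claw": [0.5, 0.5, 0.5]}}

```text
clock: 12.55
position: [0.4763, 0.1832, 0.0102]
ee_rot: [0.0, 0.672, 0.741, 0.0]
contact_force: [-0.2, -0.8, -1.0]
width: 0.0338
gripper_force: 26.7
```

```bash
python3 - <<'E'
from h import *
print(manip.get_state()["contact_force"],manip.get_state()["position"])
C=R.from_euler('z',5.55,degrees=True).as_matrix()
for c in ("top","side"):
    d=manip.get_image(c); P=cloud(d)
    h=cv2.cvtColor(d["image"],cv2.COLOR_RGB2HSV); L=(P-[.479,.179,0])@C
    m=(abs(L[...,0])<.05)&(abs(L[...,1])<.11)&(L[...,2]<.05)&((h[...,0]<14)|(h[...,0]>170))&(h[...,1]>130)&(d["z_map"]>0)
    k=L[m]; print(c,m.sum(),np.percentile(k[:,1],[1,99]).round(4))
    for lo in (-.085,-.065,-.045,.03,.05,.07):
        s=k[(k[:,1]>lo)&(k[:,1]<lo+.02)]
        if len(s)>4: print(lo,len(s),"x",np.percentile(s[:,0],[2,98]).round(4),"z",np.percentile(s[:,2],[50,90]).round(4))
E
```

```text
[-0.19912268 -0.75988641 -0.98919444] [0.47626272 0.18322656 0.01022838]
top 527 [-0.0756  0.0761]
-0.085 113 x [-0.0186  0.023 ] z [0.0244 0.0267]
-0.065 163 x [-0.0195  0.0189] z [0.0249 0.0275]
-0.045 143 x [-0.0195  0.0104] z [0.0249 0.0272]
0.05 15 x [-0.0198 -0.0141] z [0.022  0.0251]
0.07 19 x [-0.0197 -0.0125] z [0.0219 0.025 ]
side 281 [-0.0768  0.069 ]
-0.085 79 x [-0.0168  0.0211] z [0.0214 0.0266]
-0.065 64 x [-0.0249  0.0194] z [0.0241 0.0265]
-0.045 60 x [-0.024   0.0163] z [0.0242 0.0279]
0.05 16 x [-0.0185 -0.0067] z [0.0242 0.0262]
```

It's seated: its top is at 25 mm and it is centred. I'll release partway and lift.

Call:
{"fn": "carry_out", "kwargs": {"delta_pos": [[0, 0, 0], [0, 0, 0], [0, 0, 0], [0, 0, -0.02], [0, 0, -0.08], [0, 0, -0.18], [0, 0, -0.28], [0, 0, -0.4], [0, 0, -0.5], [-0.1, -0.1, -0.55], [-0.3, -0.2, -0.55], [-0.5, -0.3, -0.55]], "turn": [[0, 0, 0], [0, 0, 0], [0, 0, 0], [0, 0, 0], [0, 0, 0], [0, 0, 0], [0, 0, 0], [0, 0, 0], [0, 0, 0], [0, 0, 0], [0, 0, 0], [0, 0, 0]], "claw": [0.2, 0, -0.2, -0.2, -0.2, -0.2, -0.2, 0, 1, 1, 1, 1]}}

```text
clock: 13.85
position: [0.4079, 0.0533, 0.2307]
ee_rot: [0.001, 0.671, 0.742, 0.001]
contact_force: [1.1, -1.3, -0.3]
width: 0.0001
gripper_force: 0.0
```

```bash
python3 - <<'E'
from h import *
C=R.from_euler('z',5.55,degrees=True).as_matrix()
for c in ("top","side"):
    d=manip.get_image(c); P=cloud(d); cv2.imwrite(f"pics/{c}5.png",d["image"][:,:,::-1])
    L=(P-[.479,.179,0])@C
    m=(abs(L[...,0])<.045)&(abs(L[...,1])<.09)&(L[...,2]<.05)&(L[...,2]>.02)&(d["z_map"]>0)
    k=L[m]; print(c,m.sum(),np.percentile(k[:,1],[1,99]).round(4),np.percentile(k[:,2],[50,98]).round(4))
    for lo in (-.075,-.04,0,.04,.065):
        s=k[(k[:,1]>lo)&(k[:,1]<lo+.02)]; 
        if len(s)>4: print(lo,len(s),"x",np.percentile(s[:,0],[2,98]).round(4),"z",np.percentile(s[:,2],[10,50,90]).round(4))
    l=(L[...,2]>.03)&(L[...,2]<.16)&(L[...,0]>.05)&(L[...,0]<.14)&(abs(L[...,1])<.11)
    print("lid",L[l].max(0).round(4),L[l].min(0).round(4)); q=L[l]; q=q[abs(q[:,1])<.06]
    for z0 in np.arange(.03,.13,.01):
        s=q[(q[:,2]>z0)&(q[:,2]<z0+.01)]
        if len(s): print(z0.round(2),np.percentile(s[:,0],[2,98]).round(4),end=" ")
    print()
a=[cv2.imread(f"pics/{c}5.png") for c in("top","side")]
cv2.imwrite("pics/c5.png",cv2.resize(np.hstack([a[0][190:330,120:280],a[1][120:260,200:360]]),None,fx=2.5,fy=2.5))
s=manip.get_state();print(s["position"],s["qpos"].round(2),s["clock"])
E
```

```text
top 35 [0.0702 0.0888] [0.0235 0.0269]
0.065 32 x [-0.0107  0.0358] z [0.0207 0.0236 0.0264]
lid [0.1167 0.0989 0.1211] [ 0.0617 -0.1011  0.03  ]
0.03 [0.0738 0.081 ] 0.04 [0.0788 0.0852] 0.05 [0.0831 0.09  ] 0.06 [0.088  0.0948] 0.07 [0.0921 0.0995] 0.08 [0.097  0.1038] 0.09 [0.1017 0.1055] 0.1 [0.1098 0.1166] 0.11 [0.1009 0.1154] 0.12 [0.1032 0.1052] 
side 380 [-0.0762  0.0762] [0.0247 0.0288]
-0.075 70 x [-0.0185  0.021 ] z [0.0221 0.0248 0.027 ]
-0.04 53 x [-0.0199  0.0173] z [0.0213 0.024  0.0268]
0 42 x [-0.0183  0.008 ] z [0.0225 0.0254 0.0272]
0.04 44 x [-0.0384  0.0085] z [0.022  0.0246 0.0268]
0.065 25 x [-0.0201  0.0202] z [0.0211 0.0242 0.0268]
lid [0.1155 0.103  0.1204] [ 0.0613 -0.1041  0.0302]
0.03 [0.0738 0.0789] 0.04 [0.0786 0.0835] 0.05 [0.0834 0.0876] 0.06 [0.0886 0.0896] 0.1 [0.1088 0.1148] 0.11 [0.1006 0.1151] 0.12 [0.1039 0.1039] 
[0.40597536 0.04982887 0.22995592] [-0.05  0.02  1.82 -0.    1.3  -0.14] 13.95
```

View pics/c5.png

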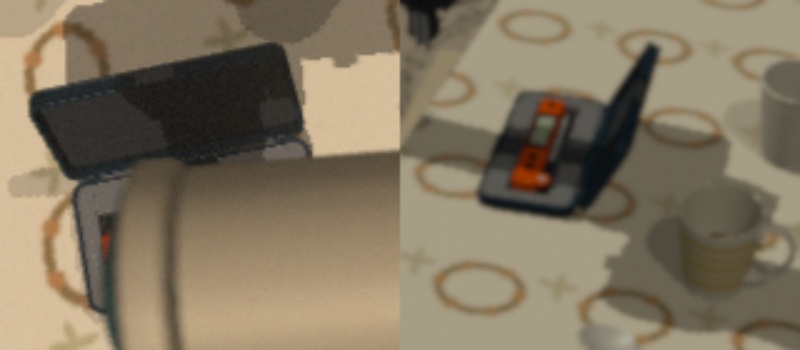

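The side crop shows the thermometer seated and folded at (535,145), with the lid leaning back to (650,50). Next I'll rotate the tool and move behind the lid.

```bash
python3 - <<'E'
from h import *
plan([[*cs(.155,0),.23,95.55],[*cs(.155,0),.23,65.55]])
E
```

```text
at [0.406  0.0498 0.23  ] yaw 95.24 t 13.95 w 0.0002
[[0.307, 0.599, -0.001], [0.307, 0.599, -0.001]]
[[-0.001, 0.006, -0.01], [0.001, 0.006, 0.99]]
```

Call:
{"fn": "carry_out", "kwargs": {"delta_pos": [[0.06, 0.1, 0], [0.11, 0.2, 0], [0.16, 0.3, 0], [0.21, 0.4, 0], [0.26, 0.5, 0], [0.3, 0.58, 0], [0.307, 0.599, 0], [0.307, 0.599, 0]], "turn": [[0, 0, 0.25], [0, 0, 0.5], [0, 0, 0.75], [0, 0, 0.99], [0, 0, 0.99], [0, 0, 0.99], [0, 0, 0.99], [0, 0, 0.99]], "claw": [1, 1, 1, 1, 1, 1, 1, 1]}}

```text
clock: 14.75
position: [0.6356, 0.2009, 0.2281]
ee_rot: [-0.0, 0.839, 0.544, -0.001]
contact_force: [-1.0, 0.0, -0.6]
width: 0.0001
gripper_force: 0.0
```

Call:
{"fn": "carry_out", "kwargs": {"delta_pos": [[0, 0, 0], [0, 0, 0], [0, 0, 0], [0, 0, 0], [0, 0, 0]], "turn": [[0, 0, 0.25], [0, 0, 0.5], [0, 0, 0.75], [0, 0, 1], [0, 0, 1]], "claw": [1, 1, 1, 1, 1]}}

```text
clock: 15.25
position: [0.6335, 0.1991, 0.2297]
ee_rot: [0.0, 0.951, 0.308, -0.0]
contact_force: [0.4, 0.0, -0.3]
width: 0.0001
gripper_force: 0.0
```

Call:
{"fn": "carry_out", "kwargs": {"delta_pos": [[0, 0, 0], [0, 0, 0], [0, 0, 0], [0, 0, 0], [0, 0, 0]], "turn": [[0, 0, 0.25], [0, 0, 0.5], [0, 0, 0.75], [0, 0, 1], [0, 0, 1]], "claw": [1, 1, 1, 1, 1]}}

```text
clock: 15.75
position: [0.6341, 0.1993, 0.2295]
ee_rot: [0.0, 0.999, 0.053, -0.0]
contact_force: [-0.3, 0.8, -0.2]
width: -0.0001
gripper_force: 0.0
```

```bash
python3 - <<'E'
from h import *
W=[[*cs(.155,0),z,5.55] for z in (.18,.13,.095)]
for q in np.linspace(2.0,1.57,5): W.append([*cs(.055-.110*np.cos(q)+.016*np.sin(q)+.011,0),.095+.007*(2-q)/.43,5.55])
for q in np.linspace(1.5,1.0,4): W.append([*cs(.066-.085*np.cos(q)+.016*np.sin(q),0),.017+.085*np.sin(q)+.016*np.cos(q),5.55])
plan(W)
E
```

```text
at [0.6341 0.1993 0.2295] yaw 6.03 t 15.75 w -0.0001
[[-0.003, 0.013, 0.124], [-0.003, 0.013, 0.249], [-0.003, 0.013, 0.336], [-0.075, 0.012, 0.336], [-0.101, 0.012, 0.332], [-0.128, 0.012, 0.327], [-0.157, 0.012, 0.323], [-0.186, 0.011, 0.319], [-0.201, 0.011, 0.316], [-0.237, 0.011, 0.315], [-0.273, 0.011, 0.32], [-0.307, 0.01, 0.331]]
[[0.0, 0.001, 0.016], [0.0, 0.001, 0.016], [0.0, 0.001, 0.016], [0.0, 0.001, 0.016], [0.0, 0.001, 0.016], [0.0, 0.001, 0.016], [0.0, 0.001, 0.016], [0.0, 0.001, 0.016], [0.0, 0.001, 0.016], [0.0, 0.001, 0.016], [0.0, 0.001, 0.016], [0.0, 0.001, 0.016]]
```

Descend, then push slowly to upright.

Call:
{"fn": "carry_out", "kwargs": {"delta_pos": [[0, 0.012, 0.12], [0, 0.012, 0.24], [0, 0.012, 0.336], [-0.03, 0.012, 0.336], [-0.06, 0.012, 0.336], [-0.08, 0.012, 0.335], [-0.1, 0.012, 0.332], [-0.12, 0.012, 0.329], [-0.14, 0.012, 0.326], [-0.16, 0.012, 0.323], [-0.18, 0.012, 0.32], [-0.2, 0.012, 0.317]], "turn": [[0, 0, 0.016], [0, 0, 0.016], [0, 0, 0.016], [0, 0, 0.016], [0, 0, 0.016], [0, 0, 0.016], [0, 0, 0.016], [0, 0, 0.016], [0, 0, 0.016], [0, 0, 0.016], [0, 0, 0.016], [0, 0, 0.016]], "claw": [1, 1, 1, 1, 1, 1, 1, 1, 1, 1, 1, 1]}}

```text
clock: 16.95
position: [0.5552, 0.1867, 0.1022]
ee_rot: [0.0, 0.999, 0.047, -0.0]
contact_force: [1.0, 0.7, 0.7]
width: -0.0001
gripper_force: 0.6
```

```bash
python3 - <<'E'
from h import *
d=manip.get_image("side"); print([ (manip.place_of("side",n) or [0])[0] for n in ("lid_edge",)])
cv2.imwrite("pics/c6.png",cv2.resize(d["image"][100:270,180:380,::-1],None,fx=3,fy=3))
W=[]
for q in np.linspace(1.45,.2,12): W.append([*cs(.066-.085*np.cos(q)+.016*np.sin(q),0),.017+.085*np.sin(q)+.016*np.cos(q),5.55])
plan(W)
E
```

```text
[{'point': [0.5399, 0.1897, 0.1296], 'score': 0.59}]
at [0.5541 0.1865 0.1021] yaw 5.42 t 17.05 w -0.0001
[[-0.01, 0.001, -0.003], [-0.034, 0.001, -0.003], [-0.059, 0.001, -0.001], [-0.083, 0.001, 0.005], [-0.106, 0.001, 0.013], [-0.128, 0.001, 0.024], [-0.149, 0.001, 0.037], [-0.168, 0.001, 0.052], [-0.185, 0.001, 0.069], [-0.2, 0.001, 0.089], [-0.213, 0.001, 0.11], [-0.224, 0.001, 0.132]]
[[0.0, 0.004, -0.004], [0.0, 0.004, -0.004], [0.0, 0.004, -0.004], [0.0, 0.004, -0.004], [0.0, 0.004, -0.004], [0.0, 0.004, -0.004], [0.0, 0.004, -0.004], [0.0, 0.004, -0.004], [0.0, 0.004, -0.004], [0.0, 0.004, -0.004], [0.0, 0.004, -0.004], [0.0, 0.004, -0.004]]
```

View pics/c6.png

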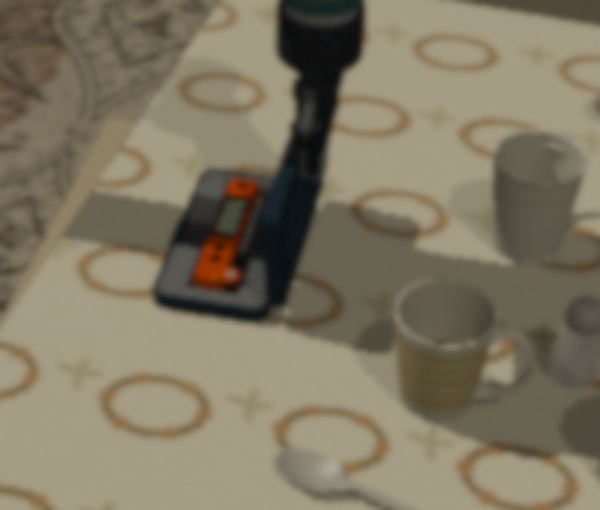

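The lid is upright, with the fingers behind it at (310,130). Now I'll push it over and down.

Call:
{"fn": "carry_out", "kwargs": {"delta_pos": [[-0.015, 0, -0.003], [-0.034, 0, -0.003], [-0.059, 0, -0.001], [-0.083, 0, 0.005], [-0.106, 0, 0.013], [-0.128, 0, 0.024], [-0.149, 0, 0.037], [-0.168, 0, 0.052], [-0.185, 0, 0.069], [-0.2, 0, 0.089], [-0.213, 0, 0.11], [-0.224, 0, 0.132]], "turn": [[0, 0, 0], [0, 0, 0], [0, 0, 0], [0, 0, 0], [0, 0, 0], [0, 0, 0], [0, 0, 0], [0, 0, 0], [0, 0, 0], [0, 0, 0], [0, 0, 0], [0, 0, 0]], "claw": [1, 1, 1, 1, 1, 1, 1, 1, 1, 1, 1, 1]}}

```text
clock: 18.25
position: [0.4661, 0.1782, 0.0486]
ee_rot: [0.0, 0.999, 0.047, -0.0]
contact_force: [0.2, 0.7, 0.6]
width: -0.0001
gripper_force: 0.3
```

```bash
python3 - <<'E'
from h import *
plan([[*cs(-.025,0),z,5.55] for z in (.045,.04,.036,.033,.031)])
E
```

```text
at [0.4661 0.1782 0.0486] yaw 5.41 t 18.25 w -0.0001
[[-0.03, 0.001, 0.009], [-0.03, 0.001, 0.021], [-0.03, 0.001, 0.031], [-0.03, 0.001, 0.039], [-0.03, 0.001, 0.044]]
[[0.0, 0.001, -0.005], [0.0, 0.001, -0.005], [0.0, 0.001, -0.005], [0.0, 0.001, -0.005], [0.0, 0.001, -0.005]]
```

Call:
{"fn": "carry_out", "kwargs": {"delta_pos": [[-0.015, 0, 0.005], [-0.03, 0, 0.013], [-0.03, 0, 0.021], [-0.03, 0, 0.028], [-0.03, 0, 0.034], [-0.03, 0, 0.039], [-0.03, 0, 0.041], [-0.03, 0, 0.043], [-0.03, 0, 0.043], [-0.03, 0, 0.043]], "turn": [[0, 0, 0], [0, 0, 0], [0, 0, 0], [0, 0, 0], [0, 0, 0], [0, 0, 0], [0, 0, 0], [0, 0, 0], [0, 0, 0], [0, 0, 0]], "claw": [1, 1, 1, 1, 1, 1, 1, 1, 1, 1]}}

```text
clock: 19.25
position: [0.455, 0.1771, 0.033]
ee_rot: [0.0, 0.999, 0.047, 0.0]
contact_force: [-0.9, 0.0, 6.1]
width: -0.0001
gripper_force: 3.2
```

Call:
{"fn": "carry_out", "kwargs": {"delta_pos": [[0, 0, 0.002], [0, 0, 0.003], [0, 0, 0.003], [0, 0, -0.05], [0, 0, -0.15], [0, 0, -0.25], [0, 0, -0.35], [-0.12, 0.1, -0.4], [-0.2, 0.22, -0.4], [-0.2, 0.34, -0.4], [-0.2, 0.46, -0.4], [-0.2, 0.56, -0.4]], "turn": [[0, 0, 0], [0, 0, 0], [0, 0, 0], [0, 0, 0], [0, 0, 0], [0, 0, 0], [0, 0, 0], [0, 0, 0], [0, 0, 0], [0, 0, 0], [0, 0, 0], [0, 0, 0]], "claw": [1, 1, 1, 1, 1, 1, 1, 1, 1, 1, 1, 1]}}

```text
clock: 20.45
position: [0.3954, -0.0502, 0.1929]
ee_rot: [0.0, 0.999, 0.048, 0.001]
contact_force: [1.5, 0.3, 0.3]
width: 0.0
gripper_force: 0.0
```

```bash
python3 - <<'E'
from h import *
C=R.from_euler('z',5.55,degrees=True).as_matrix()
for c in ("top","side"):
    d=manip.get_image(c); P=cloud(d); cv2.imwrite(f"pics/{c}7.png",d["image"][:,:,::-1])
    L=(P-[.479,.179,0])@C
    m=(abs(L[...,0])<.05)&(abs(L[...,1])<.09)&(L[...,2]>.01)&(L[...,2]<.08)&(d["z_map"]>0); k=L[m]
    for lo in (-.05,-.03,-.01,.01,.03):
        s=k[(k[:,0]>lo)&(k[:,0]<lo+.02)]
        if len(s): print(c,lo,len(s),np.median(s[:,2]).round(4))
    for n in ("mug","teaspoon","cup","lid_edge"):
        r=manip.place_of(c,n); print(n,[np.round(x["point"],3).tolist() for x in r[:1]])
a=[cv2.imread(f"pics/{c}7.png") for c in("top","side")]
cv2.imwrite("pics/c7.png",np.hstack([a[0][80:380,60:440],a[1][80:380,150:530]]))
E
```

```text
top -0.05 908 0.0332
top -0.03 893 0.034
top -0.01 886 0.034
top 0.01 881 0.0341
top 0.03 857 0.0334
mug [[0.726, 0.048, -0.001]]
teaspoon [[0.695, -0.093, 0.001]]
cup [[0.752, 0.291, -0.001]]
lid_edge [[0.423, 0.176, 0.037]]
side -0.05 281 0.033
side -0.03 274 0.0334
side -0.01 284 0.0335
side 0.01 279 0.0333
side 0.03 287 0.033
mug [[0.727, 0.045, -0.002]]
teaspoon [[0.696, -0.096, -0.005]]
cup [[0.748, 0.296, -0.001]]
lid_edge [[0.422, 0.176, 0.033]]
```

View pics/c7.png

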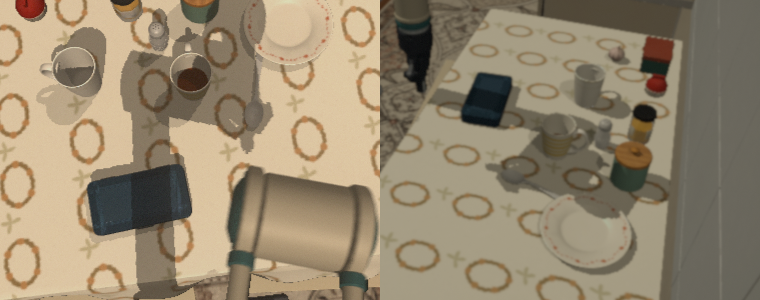

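The case is shut flat: the lid is level at 33 mm, at (140,200) in the crop. The mugs and spoon haven't moved and the robot is clear.

```bash
python3 -c "
from rig import manip
print(manip.sign_off())"
```

```text
the job is handed in; nothing more can be done
None
```

The thermometer is folded and lying display up in its case recess, the lid is fully shut, both mugs and the spoon are where they were, and the job is handed in at about 21 s of the 64 s allowed.

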